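Tap a control module home in the tester

TASK

Pick up the orange pusher from the blue mat and use its white head to nudge the black control module into the tester in small taps, drawing the head back off it between taps, until it meets the stop hidden under the hood. Tap gently, never slam or force the module and never touch it with the gripper; then lay the pusher back on the blue mat, let go, and leave the other things alone.

Things in the scene. Friction and masses are not known exactly. Their poses are not given: they have to be found in the camera images.
- tester: white bench tester, fixed; origin under the mouth of its hood on the bench, z up, +x is the way the module is pushed in. Aluminium floor plate 200 mm wide, top 14 mm above the bench, from x = -140 to +200 mm. Up to x = 0 it is open above, with two guide rails along x, 94 mm apart, 20 mm wide, 12 mm high above the plate
- tester_mouth (a point): centre of the hood's opening (x = 0, 47 mm above the bench), 106 mm wide, 66 mm high. The white hood (200 mm wide, top 160 mm above the bench) covers x = 0 to 200 mm. Under it stands a rigid stop; its face lies somewhere from 35 to 80 mm inside the mouth, differently each time, out of sight
- module_center (a point): black control module, loose, 120 (x) x 90 (y) x 40 (z) mm, 0.25 to 0.5 kg, with green and orange terminals along its long sides; this point is its centre. Its x axis lies along the tester's x; it stands on the floor plate between the guide rails and slides with a friction of 1 to 7 N. It starts 30 to 95 mm short of the stop; when home it still sticks out of the hood by 40 to 85 mm
- module_rear (a point): centre of the module's flat rear end face (60 mm behind the module's centre, 34 mm above the bench, 90 x 40 mm): the face to tap, towards the tester's +x
- plunger (a joint): small sprung feeler in the hidden stop: 0 m while nothing touches it; it stands 6 mm proud of the stop's face and is pushed in by the module's front, so it reads about 0.006 m when the module lies against the stop (gap to the stop = 6 mm minus the reading). Its spring (under 0.3 N) is too weak to push the module back
- pusher_center (a point): loose hand tool, 0.16 kg, lying along its own x axis; this point is the centre to grip, half-way up (18 mm above what it lies on). Orange handle 24 mm wide and 36 mm high, from x = -70 to +30 mm; then a thin steel bar; then a white head 36 x 36 mm whose flat end face, to tap with, is at x = +125 mm. The head is sprung: it yields 1 mm per 1.5 N, at most 10 mm
- restmat: flat blue mat fixed to the bench, 260 (x) x 140 (y) mm, 4 mm thick; origin at the centre of its underside; the pusher lies on it roughly along the mat's x
- spare_low: bystander: black module 120 x 90 x 40 mm lying on the bench, under another; origin at the centre of its underside
- spare_top: bystander: a like module, lying on top of the first
- driver: bystander: screwdriver lying on the bench beside the mat
- partsbin: bystander: open blue bin 110 x 150 x 60 mm; origin at the centre of its underside
Not all that is in view belongs to the job. Leave any red or yellow look-alike of the part that bears module_center alone.

How it is judged:
On the way, in this order (a step that is already met when the one before it is completed fails the run):
1. the pusher is lifted off its mat (z of pusher_center in the frame of restmat above 0.032 m), for 0.1 s.
2. after a first tap the module rests part-way, short of the stop, with the pusher drawn back off it (distance of module_center from where it was at the start of the episode above 0.004 m and value of joint plunger below 0.001 m and contact force between pusher and module below 0.05 N and linear speed of module below 0.005 m/s), for 0.1 s.
3. the module is home against the stop (value of joint plunger above 0.0035 m), for 0.2 s.
At the end, for the whole second after the job is handed in: The module rests flat in the guides within 2.5 mm of the hidden stop (feeler above 3.5 mm), in line with the tester within 0.06 rad; the pusher lies flat on the blue mat, its grip centre within the mat (x -110 to 90 mm, y within 65 mm of the mat's centre); both at rest (value of joint plunger above 0.0035 m and angle between the x axis of module_center and the x axis of tester, either way round below 0.06 rad and z of module_center in the frame of tester below 0.037 m and x of pusher_center in the frame of restmat between -0.11 and 0.09 m and y of pusher_center in the frame of restmat between -0.065 and 0.065 m and z of pusher_center in the frame of restmat below 0.027 m and linear speed of pusher below 0.02 m/s and linear speed of module below 0.01 m/s); the robot touches nothing.
It fails at once if the gripper touches the module (contact force between the fingers and module above 0.5 N).
It fails at once if the module is slammed (faster than 0.15 m/s) (linear speed of module above 0.15 m/s).
It fails at once if the module is forced (pressed against the tester with more than 30 N) (contact force between module and tester above 30 N).
It fails at once if a spare module, the screwdriver or the parts bin is disturbed (moved over 15 mm) (distance of any of spare_low, spare_top, driver, partsbin from where it was at the start of the episode above 0.015 m).
It also fails if it takes over 67 s, if anything falls off the work surface, if the arm or the gripper's body presses on something with over 40 N, if the wrist force passes 120 N, or if a joint passes its speed limit or range.

ROBOT

A 6-joint arm with a two-finger parallel gripper is mounted at the origin on the work surface. World frame = base frame: x ahead of the robot, y to its left, z up, the work surface at z = 0. Lengths are in m, angles in rad, forces in N, time in s.
With the tool pointing down it reaches from about 0.35 to 0.875 m from the base axis. Payload 4.2 kg.
Tool frame: the origin (TCP) lies between the finger pads; the fingertips stand 17 mm ahead of it and the grasp point (between the pads) lies 2 mm behind it; z points along the fingers, y is the line along which they close (so a half turn about z gives the same grasp; the last joint's range is limited). The gripper opens to 85 mm and grips with 20 to 120 N. Pads are 22 mm wide; open, the fingers measure 114 mm over their backs; the gripper's body (76 mm by 85 mm) begins 54 mm behind the grasp point. The pads swing forward as they close: fully open they stand 13 mm farther back than shut.
Start: joints at [-0.957, 0.385, 0.008, 0, -1.194, -0.259], TCP at [0.217, -0.586, 0.248] pointing down, gripper open.
Joint ranges: [-3.14, 3.14], [-1.21, 2.06], [-1.07, 1.41], [-3.16, 2.05], [-2.99, -0.16], [-3.1, 3.1]. Speed limits (rad/s): [2.79, 2.79, 3.14, 3.14, 3.14, 3.14].

INTERFACE

Orientations are given as a 3x3 rotation matrix whose columns are the frame's x, y, z axes.
In Python, from rig import readout, viewer, ctrl gives the robot as it stands.
- The arm moves only by the tool arm_command, never from a script. Its arguments are lists of equal length, an entry for each row: "travel": the shift along the tool's x, y, z as a fraction of full scale, a list of three; "yaw": the turn about the tool's z as a fraction of full scale. A call has 1 to 12 rows; each row is the pose to reach, as a shift and turn from the pose commanded when the call began, along the tool's axes at that moment, turning the shorter way round; what a row does not reach only later rows make up. Full scale, the value 1, is 0.2 m for a shift and pi rad for a turn. A row lasts 1/12 s, in which the tool goes at most 41.7 mm and 7.16 degrees, less where a joint would pass 70% of its speed; a pose out of reach is approached as far as the arm can. A call with a number of a shift or a turn outside -1 to 1 is refused whole. A call with a gripper value outside its range is refused whole. "grip" is the opening, from 0 (shut) to 1 (fully open), set as the call begins (left out, the last holds). The fingers move at their own pace and stop on an object; "grip_force" is the grip in N (left out, the last holds). Time passes only in rows, so rows that repeat a pose let the fingers close. It gives the time, the measured TCP pose, the force, the opening and the grip force at its end, in the units of the state.
- readout.sense(): the state, without advancing time (a new reading comes with each control period).
- viewer.read_camera(name): name is "side" or "top" or "wrist"; returns the picture (400x640x3 uint8, red, green, blue); there is no depth.
- viewer.camera_info(name): a dict with "intrinsics" (3x3 intrinsics, pixels), "R" (3x3) and "t" (3): a world point X has camera coordinates R X + t. Camera axes: x right, y down, z forward; pixel columns grow to the right and rows downward; lengths in m; the calibration is good to about 2 mm. A picture is of the moment at which its call begins: read the wrist's pose just before it. camera_info takes no time and is no camera call; for the wrist camera it gives the pose at the moment of the call.
- ctrl.finish_job(): hands the job in; it is judged then, once.
The state is a dict: "t": time; "joint_positions": joint angles; "dq": joint speeds; "joint_efforts": joint torques, N m; "position": TCP position; "eef_rot": TCP orientation; "ft_force": force on the tool from outside, world axes, zero at the start; "torque": the same for the moment, N m; "grip_width": finger opening in m; "grasp_force": force on a finger pad.
Only numpy, scipy, OpenCV 4.12 (cv2) and the standard library are available. Lean on these libraries where they do the work, as an engineer would, in place of code of your own. Each camera call takes 0.05 s, during which the arm holds its last target. There are 200 camera calls.

## Working session

There is one attempt and no reset: what is moved stays moved. The work goes in short steps, Python scripts to look and compute and a tool call to move; the robot and the scene stay as the last step left them, time stands still between calls to the robot, and variables do not carry over. Pictures are saved under pics/ and viewed, at most 10 in all, crops included, and the job is handed in when it is done.

Besides the shell and the picture viewer there is one more tool, called by a JSON object that holds its "name" and its "arguments", one argument or row to a line. arm_command: Moves the arm, as the interface text tells. Its arguments: {"type":"object","properties":{"travel":{"type":"array","items":{"type":"array","items":{"type":"number"}}},"yaw":{"type":"array","items":{"type":"number"}},"grip":{"type":"number"},"grip_force":{"type":"number"}},"required":["travel","yaw"]}

```bash
mkdir -p pics
cat > h.py <<'E'
import numpy as np, cv2
from rig import readout, viewer, ctrl
def snap(n,f,crop=None,s=1):
    im=viewer.read_camera(n)
    if crop: x0,y0,x1,y1=crop; im=im[y0:y1,x0:x1]
    im=cv2.resize(im,None,fx=s,fy=s,interpolation=cv2.INTER_CUBIC)
    cv2.imwrite(f'pics/{f}.png',im[:,:,::-1])
def ray(n,px,z,ci=None):
    ci=ci or viewer.camera_info(n); K,R,t=[np.array(ci[k],float) for k in('intrinsics','R','t')]
    c=-R.T@t; d=R.T@np.linalg.inv(K)@np.array([px[0],px[1],1.])
    return c+d*(z-c[2])/d[2]
def proj(n,X):
    ci=viewer.camera_info(n); K,R,t=[np.array(ci[k],float) for k in('intrinsics','R','t')]
    p=K@(R@np.array(X)+t); return p[:2]/p[2]
E
python3 - <<'E'
from h import *
s=readout.sense(); print(s['t'],s['position'],np.round(s['eef_rot'],3).tolist())
snap('top','top0',s=1.25); snap('side','side0',s=1.25)
for n in('top','side'):
    ci=viewer.camera_info(n); print(n,-np.array(ci['R']).T@np.array(ci['t']),ci['intrinsics'])
E
```

```text
0.0 [ 0.21694774 -0.58555221  0.24720417] [[-0.938, -0.347, -0.001], [-0.347, 0.938, 0.002], [0.0, 0.002, -1.0]]
top [0.45915701 0.05538319 1.43402869] [[414.49078478   0.         319.46392112]
 [  0.         414.49078478 201.23898477]
 [  0.           0.           1.        ]]
side [0.25067105 0.82982999 1.02894304] [[426.69337048   0.         322.31114551]
 [  0.         426.69337048 197.92769827]
 [  0.           0.           1.        ]]
```

View pics/top0.png

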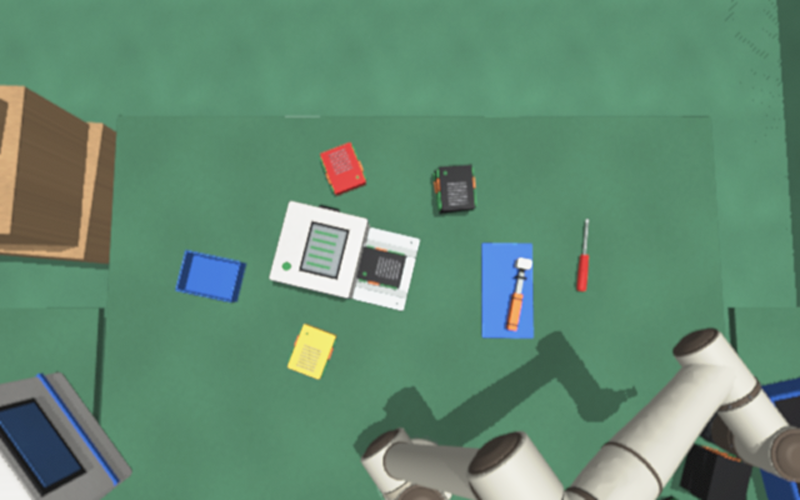

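View pics/side0.png

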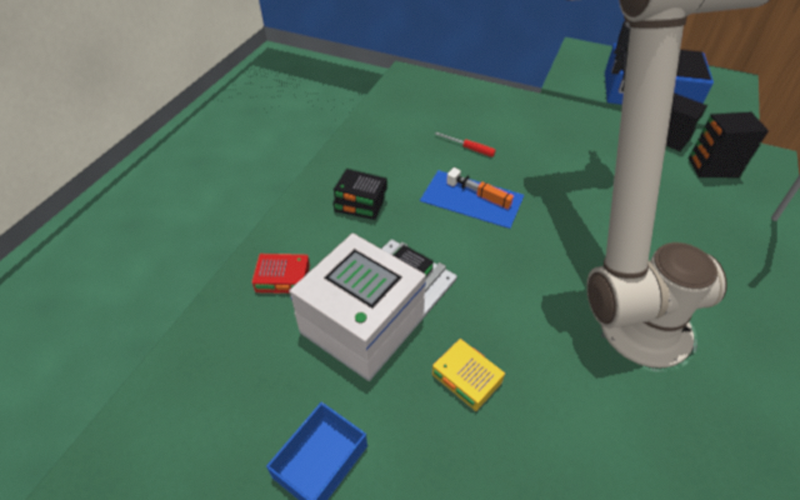

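The top view shows the tester with the module at about (383,268) in the enlarged picture, pushed towards image left. The pusher is on the mat with its handle at (515,310) and its head at (524,263). Next I'll take an enlarged crop to measure from.

Run:
```python
from h import *
im=viewer.read_camera('top')
a=im[155:255,275:435]
cv2.imwrite('pics/top1.png',cv2.resize(a,None,fx=5,fy=5,interpolation=cv2.INTER_CUBIC)[:,:,::-1])
```

```text
(no output)
```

View pics/top1.png

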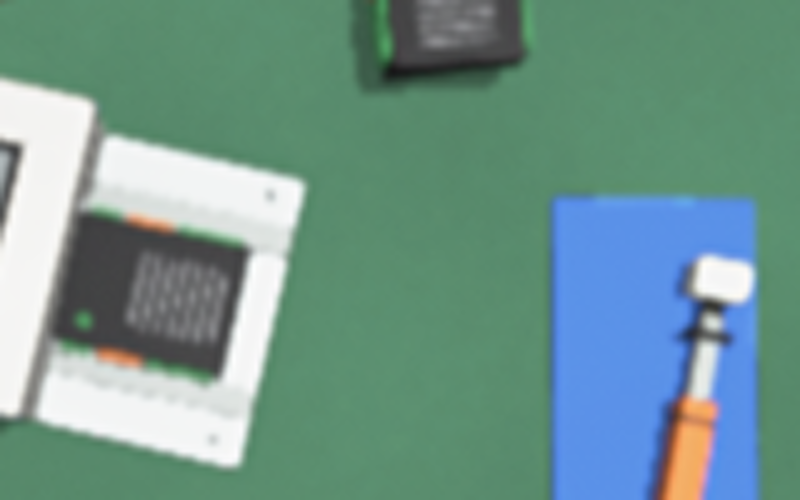

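The crop shows these points:
- **Plate:** rear corners at (305,180) and (240,467).
- **Module:** rear top corners at (248,245) and (220,380).
- **Pusher:** head end face from (697,258) to (752,265), and the front of the handle at about (695,400).

Run:
```python
from h import *
im=viewer.read_camera('top')
c=lambda x,y:(275+(x+.5)/5-.5,155+(y+.5)/5-.5)
P={k:ray('top',c(*p),z)[:2] for k,(p,z) in dict(pA=((305,180),.014),pB=((240,467),.014),mouthA=((103,133),.014),hA=((95,100),.16),hB=((22,417),.16),
 mA=((248,245),.054),mB=((220,380),.054),fA=((697,258),.04),fB=((752,265),.04),mat1=((553,197),.004),mat2=((755,198),.004)).items()}
for k,v in P.items(): print(k,v.round(4))
print('plate w',np.linalg.norm(P['pA']-P['pB']),'mod w',np.linalg.norm(P['mA']-P['mB']),'head',np.linalg.norm(P['fA']-P['fB']))
def ang(a,b): d=b-a; return np.degrees(np.arctan2(d[1],d[0]))
print('tester x dir by plate edge',ang(P['pB'],P['pA'])+90,'side',ang(P['pA'],P['mouthA']),'hood',ang(P['hB'],P['hA'])+90,'mod',ang(P['mB'],P['mA'])+90)
hsv=cv2.cvtColor(im,cv2.COLOR_RGB2HSV)
m=cv2.inRange(hsv,(3,120,120),(18,255,255)); m[:, :375]=0; m[:,440:]=0;m[:215]=0;m[290:]=0
n,l,st,ce=cv2.connectedComponentsWithStats(m); i=1+np.argmax(st[1:,4]); ys,xs=np.where(l==i)
r=cv2.minAreaRect(np.c_[xs,ys].astype(np.float32)); b=cv2.boxPoints(r); 
w=np.array([ray('top',q,.036)[:2] for q in b]); print('handle',w.round(4),w.mean(0),np.linalg.norm(w-np.roll(w,1,0),axis=1))
mm=cv2.inRange(hsv,(100,100,80),(125,255,255)); mm[:,:375]=0;mm[:,440:]=0; mm[:180]=0;mm[280:]=0
ys,xs=np.where(mm); print('mat',[ray('top',q,.004)[:2].round(3) for q in((xs.min(),ys.min()),(xs.max(),ys.max()))])
```

```text
pA [ 0.6402 -0.0116]
pB [0.4432 0.0336]
mouthA [0.6729 0.128 ]
hA [0.6716 0.1256]
hB [0.4753 0.1692]
mA [0.5912 0.0286]
mB [0.5011 0.0474]
fA [ 0.5838 -0.2754]
fB [ 0.579  -0.3126]
mat1 [ 0.6296 -0.1846]
mat2 [ 0.6289 -0.3254]
plate w 0.20208779222939366 mod w 0.09205802683253364 head 0.037461589277967
tester x dir by plate edge 77.08164845194351 side 76.81397597373368 hood 77.49308746984883 mod 78.23447174296196
handle [[ 0.3959 -0.2418]
 [ 0.4885 -0.2614]
 [ 0.4841 -0.2849]
 [ 0.3915 -0.2652]] [ 0.43997831 -0.26331589] [0.02377937 0.09468178 0.02394191 0.09466801]
mat [array([ 0.63 , -0.184]), array([ 0.368, -0.32 ])]
```

{"name": "arm_command", "arguments": {
  "travel": [
    [-0.85, 0.53, 0],
    [-0.85, 0.53, 0],
    [-0.85, 0.53, 0],
    [-0.85, 0.53, 0],
    [-0.85, 0.53, 0],
    [-0.85, 0.53, 0],
    [-0.85, 0.53, 0]
  ],
  "yaw": [0.18, 0.18, 0.18, 0.18, 0.18, 0.18, 0.18],
  "grip": 1
}}

```text
t: 0.78
position: [0.3411, -0.4258, 0.2485]
eef_rot: [[-0.979, 0.205, 0.0], [0.205, 0.979, 0.0], [-0.0, 0.0, -1.0]]
ft_force: [-0.5, -0.4, -0.2]
grip_width: 0.0853
grasp_force: 0.0
```

```bash
cat >> h.py <<'E'
def go(p,yaw):
    s=readout.sense(); R=np.array(s['eef_rot']); d=R.T@(np.array(p)-s['position'])
    a=np.degrees(np.arctan2(R[1,0],R[0,0])); dy=(a-yaw+180)%360-180
    print('t',round(s['t'],2),'pos',np.round(s['position'],4),'yaw',round(a,2),'travel',np.round(d/.2,4),'yawcmd',round(dy/180,4),'F',np.round(s['ft_force'],2),'w',round(s['grip_width'],4),'gf',s['grasp_force'],'q',np.round(s['joint_positions'],2))
E
python3 -c "
from h import *
go((.459,-.268,.13),168)"
```

```text
t 0.78 pos [ 0.3411 -0.4258  0.2485] yaw 168.19 travel [-0.4155  0.8931  0.5927] yawcmd 0.0011 F [-0.45 -0.42 -0.24] w 0.0853 gf 0.0 q [-0.6   0.25 -0.19 -0.   -1.13 -1.18]
```

{"name": "arm_command", "arguments": {
  "travel": [
    [-0.415, 0.893, 0.59],
    [-0.415, 0.893, 0.59],
    [-0.415, 0.893, 0.59],
    [-0.415, 0.893, 0.59],
    [-0.415, 0.893, 0.59],
    [-0.415, 0.893, 0.59],
    [-0.415, 0.893, 0.59],
    [-0.415, 0.893, 0.59],
    [-0.415, 0.893, 0.59]
  ],
  "yaw": [0, 0, 0, 0, 0, 0, 0, 0, 0]
}}

```text
t: 1.53
position: [0.4581, -0.2715, 0.1306]
eef_rot: [[-0.978, 0.21, 0.0], [0.21, 0.978, -0.0], [-0.0, -0.0, -1.0]]
ft_force: [0.4, 0.0, 0.4]
grip_width: 0.0849
grasp_force: 0.0
```

```bash
python3 -c "
from h import *
go((.459,-.268,.026),168)
snap('wrist','w0',s=1.25)
for l in(-.07,0,.03,.125): print(l,1.25*proj('wrist',(.459+l*.978,-.268-l*.208,.04)))"
```

```text
t 1.53 pos [ 0.4581 -0.2715  0.1306] yaw 167.88 travel [-0.0006  0.0182  0.5232] yawcmd -0.0007 F [0.44 0.04 0.4 ] w 0.0849 gf 0.0 q [-0.23  0.35 -0.38  0.   -0.84 -1.55]
-0.07 [409.40787571 146.98075767]
0 [409.20133543 258.92976279]
0.03 [409.12299685 301.39085882]
0.125 [408.90707055 418.42727523]
```

View pics/w0.png

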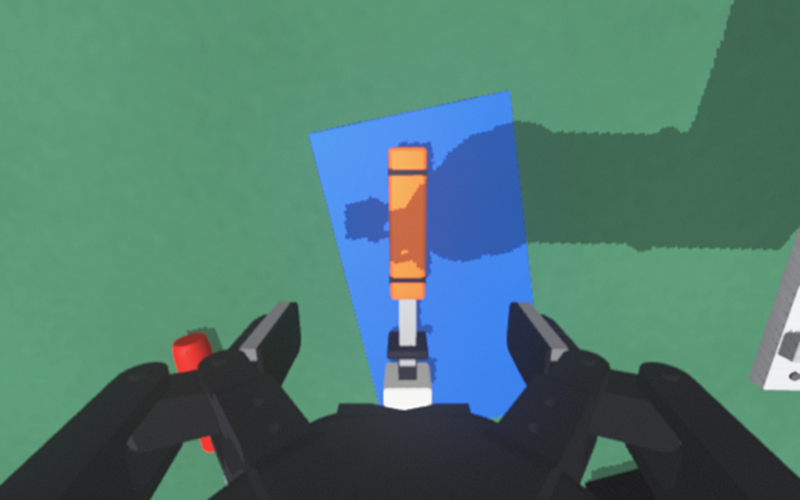

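The wrist view shows the handle centred at x≈408, running from y≈147 to 298. The prediction was 409 and 147 to 301, so the pose is confirmed and I can descend.

{"name": "arm_command", "arguments": {
  "travel": [
    [0, 0.018, 0.2],
    [0, 0.018, 0.35],
    [0, 0.018, 0.45],
    [0, 0.018, 0.523],
    [0, 0.018, 0.523],
    [0, 0.018, 0.523],
    [0, 0.018, 0.523]
  ],
  "yaw": [0, 0, 0, 0, 0, 0, 0]
}}

```text
t: 2.17
position: [0.4597, -0.2678, 0.0271]
eef_rot: [[-0.978, 0.21, 0.003], [0.21, 0.978, -0.001], [-0.003, -0.0, -1.0]]
ft_force: [0.5, 0.1, 0.6]
grip_width: 0.0855
grasp_force: 0.0
```

```bash
python3 -c "
from h import *
go((.459,-.268,.026),168)"
```

```text
t 2.17 pos [ 0.4597 -0.2678  0.0271] yaw 167.88 travel [ 0.0033 -0.0015  0.0055] yawcmd -0.0007 F [0.5  0.06 0.57] w 0.0855 gf 0.0 q [-0.22  0.5  -0.48  0.   -0.59 -1.56]
```

{"name": "arm_command", "arguments": {
  "travel": [
    [0, 0, 0],
    [0, 0, 0],
    [0, 0, 0],
    [0, 0, 0],
    [0, 0, 0],
    [0, 0, 0],
    [0, 0, 0],
    [0, 0, 0]
  ],
  "yaw": [0, 0, 0, 0, 0, 0, 0, 0],
  "grip": 0,
  "grip_force": 80
}}

```text
t: 2.83
position: [0.4595, -0.2669, 0.0264]
eef_rot: [[-0.978, 0.209, 0.001], [0.209, 0.978, -0.001], [-0.001, -0.0, -1.0]]
ft_force: [-1.5, -0.0, 4.5]
grip_width: 0.0228
grasp_force: 79.0
```

{"name": "arm_command", "arguments": {
  "travel": [
    [0, 0, -0.05],
    [0, 0, -0.15],
    [0, 0, -0.3],
    [0, 0, -0.4],
    [0, 0, -0.4],
    [0, 0, -0.4]
  ],
  "yaw": [0, 0, 0, 0, 0, 0]
}}

```text
t: 3.33
position: [0.4592, -0.2666, 0.1067]
eef_rot: [[-0.978, 0.21, 0.002], [0.21, 0.978, 0.0], [-0.002, 0.0, -1.0]]
ft_force: [0.3, 0.5, -1.8]
grip_width: 0.0229
grasp_force: 78.4
```

```bash
python3 -c "
from h import *
a=np.radians(77.1);d=np.array([np.cos(a),np.sin(a)]); rear=np.array([.5475,.0375]);
p=rear-d*(.125+.03); print(p, 'mouth axis', rear)
go((p[0],p[1],.1),257.1)"
```

```text
[ 0.51289623 -0.11358799] mouth axis [0.5475 0.0375]
t 3.33 pos [ 0.4592 -0.2666  0.1067] yaw 167.9 travel [-0.1021  0.8045  0.034 ] yawcmd -0.4955 F [ 0.3   0.46 -1.84] w 0.0229 gf 78.36206674575806 q [-0.22  0.38 -0.41 -0.   -0.78 -1.56]
```

{"name": "arm_command", "arguments": {
  "travel": [
    [-0.102, 0.1, 0.034],
    [-0.102, 0.2, 0.034],
    [-0.102, 0.3, 0.034],
    [-0.102, 0.4, 0.034],
    [-0.102, 0.5, 0.034],
    [-0.102, 0.6, 0.034],
    [-0.102, 0.7, 0.034],
    [-0.102, 0.8, 0.034],
    [-0.102, 0.8, 0.034],
    [-0.102, 0.8, 0.034],
    [-0.102, 0.8, 0.034],
    [-0.102, 0.8, 0.034]
  ],
  "yaw": [-0.0397, -0.0794, -0.119, -0.159, -0.198, -0.238, -0.277, -0.317, -0.356, -0.396, -0.435, -0.4755]
}}

```text
t: 4.33
position: [0.5109, -0.1142, 0.097]
eef_rot: [[-0.28, -0.96, -0.004], [-0.96, 0.28, 0.0], [0.001, 0.004, -1.0]]
ft_force: [-0.7, 0.4, -2.0]
grip_width: 0.0228
grasp_force: 78.5
```

{"name": "arm_command", "arguments": {
  "travel": [
    [0, 0, 0],
    [0, 0, 0],
    [0, 0, 0],
    [0, 0, 0],
    [0, 0, 0]
  ],
  "yaw": [-0.02, -0.02, -0.02, -0.02, -0.02]
}}

```text
t: 4.75
position: [0.512, -0.1146, 0.0984]
eef_rot: [[-0.226, -0.974, -0.001], [-0.974, 0.226, 0.0], [0.0, 0.001, -1.0]]
ft_force: [-0.7, -0.1, -2.3]
grip_width: 0.0228
grasp_force: 78.5
```

Run:
```python
from h import *
go((.5129,-.1136,.042),257.1)
im=viewer.read_camera('top')[165:265,275:395]
cv2.imwrite('pics/top2.png',cv2.resize(im,None,fx=6,fy=6,interpolation=cv2.INTER_CUBIC)[:,:,::-1])
```

```text
t 4.75 pos [ 0.512  -0.1146  0.0984] yaw -103.08 travel [-0.0059 -0.0034  0.2819] yawcmd -0.001 F [-0.72 -0.09 -2.25] w 0.0228 gf 78.50521087646484 q [ 0.09  0.38 -0.43 -0.   -0.76 -0.32]
```

View pics/top2.png

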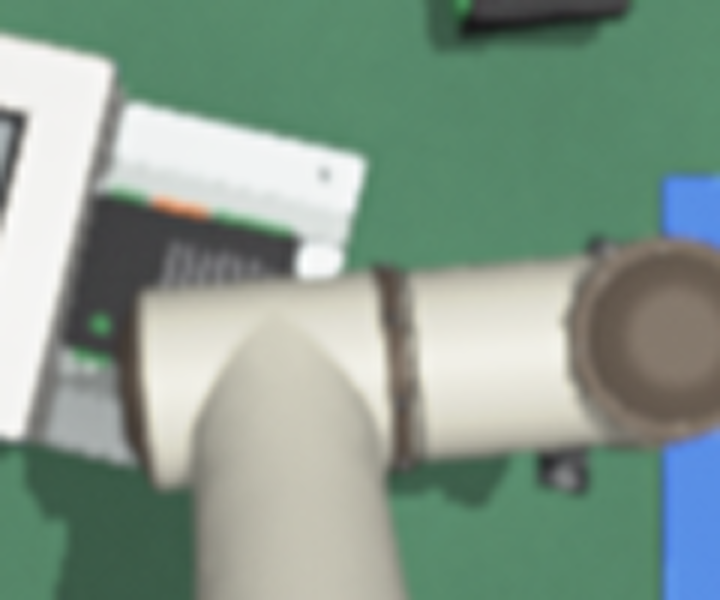

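The arm hides part of the module. The white head is visible at about (318,262), just behind and above the module's rear. I'll check that against the prediction.

Run:
```python
from h import *
s=readout.sense();p=np.array(s['position']);d=-np.array(s['eef_rot'])[:,0];n=np.array([d[1],-d[0],0])
f=p+.125*d; f[2]=.112
q=proj('top',f+.018*n); print('pred head corner in crop',(q-[275,165])*6+2.5)
go((.5129,-.1136,.041),257.1)
```

```text
pred head corner in crop [347.78360864 285.91241299]
t 4.8 pos [ 0.5122 -0.1146  0.0986] yaw -103.06 travel [-0.0058 -0.0027  0.2878] yawcmd -0.0009 F [ 0.06  0.65 -1.53] w 0.023 gf 78.50498914718628 q [ 0.09  0.38 -0.43 -0.   -0.76 -0.32]
```

{"name": "arm_command", "arguments": {
  "travel": [
    [0, 0, 0.07],
    [0, 0, 0.14],
    [0, 0, 0.21],
    [0, 0, 0.287],
    [0, 0, 0.287],
    [0, 0, 0.287]
  ],
  "yaw": [0, 0, 0, 0, 0, 0]
}}

```text
t: 5.3
position: [0.5119, -0.1147, 0.041]
eef_rot: [[-0.225, -0.974, -0.002], [-0.974, 0.225, -0.0], [0.001, 0.002, -1.0]]
ft_force: [0.9, -0.5, -1.2]
grip_width: 0.0234
grasp_force: 78.6
```

Run:
```python
from h import *
go((.5129,-.1136,.041),257.1)
snap('side','side2',(280,160,400,250),6)
```

```text
t 5.3 pos [ 0.5119 -0.1147  0.041 ] yaw -103.02 travel [-0.0063 -0.0034  0.0001] yawcmd -0.0007 F [ 0.9  -0.51 -1.15] w 0.0234 gf 78.59746098518372 q [ 0.09  0.47 -0.48  0.   -0.62 -0.32]
```

View pics/side2.png

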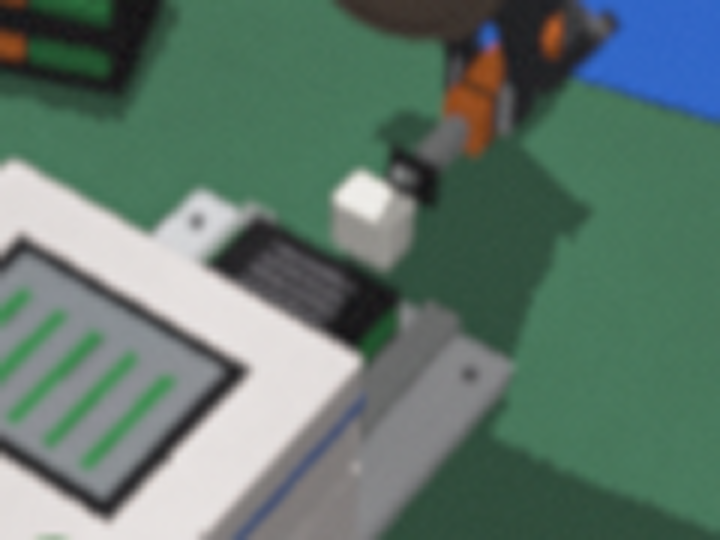

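The side view shows the head's top corners at about (335,205), (362,172), (412,190) and (372,222), with its bottom corner at (385,270). The top view put the head about 2 cm off the prediction, so I'll solve for the head position from both views.

Run:
```python
from h import *
s=readout.sense();p=np.array(s['position']);d=-np.array(s['eef_rot'])[:,0];n=np.array([d[1],-d[0],0])
c=p-[0,0,.0044]
for nm,l,w,h in(('front +x top',.125,.018,.018),('front -x top',.125,-.018,.018),('back -x top',.10,-.018,.018),('front -x bot',.125,-.018,-.018)):
    X=c+l*d+w*n+[0,0,h]; print(nm,X.round(4),(proj('side',X)-[280,160])*6+2.5)
for z in(.035,.045,.0546,.065,.075): print(z,ray('side',(280+369.5/6,160+219.5/6),z).round(4), ray('side',(280+332.5/6,160+202.5/6),z).round(4))
for k,X in dict(mA=(.5912,.0286,.054),mB=(.5011,.0474,.054),plateB=(.4432,.0336,.014)).items(): print(k,(proj('side',X)-[280,160])*6+2.5)
im=viewer.read_camera('top')
cv2.imwrite('pics/top3.png',cv2.resize(im[165:265,275:395],None,fx=6,fy=6,interpolation=cv2.INTER_CUBIC)[:,:,::-1])
```

```text
front +x top [0.5584 0.0031 0.0554] [332.28083594 191.23530946]
front -x top [0.5233 0.0112 0.0554] [390.41524827 222.327227  ]
back -x top [ 0.5177 -0.0132  0.0554] [417.78940928 192.8351774 ]
front -x bot [0.5233 0.0112 0.0194] [387.5154395  268.33454303]
0.035 [ 0.5379 -0.0024  0.035 ] [ 0.5599 -0.0058  0.035 ]
0.045 [0.535 0.006 0.045] [0.5568 0.0026 0.045 ]
0.0546 [0.5322 0.014  0.0546] [0.5538 0.0106 0.0546]
0.065 [0.5292 0.0227 0.065 ] [0.5506 0.0194 0.065 ]
0.075 [0.5263 0.0311 0.075 ] [0.5475 0.0278 0.075 ]
mA [253.93833699 208.36361573]
mB [405.78512124 287.60347324]
plateB [518.78565961 353.74299205]
```

View pics/top3.png

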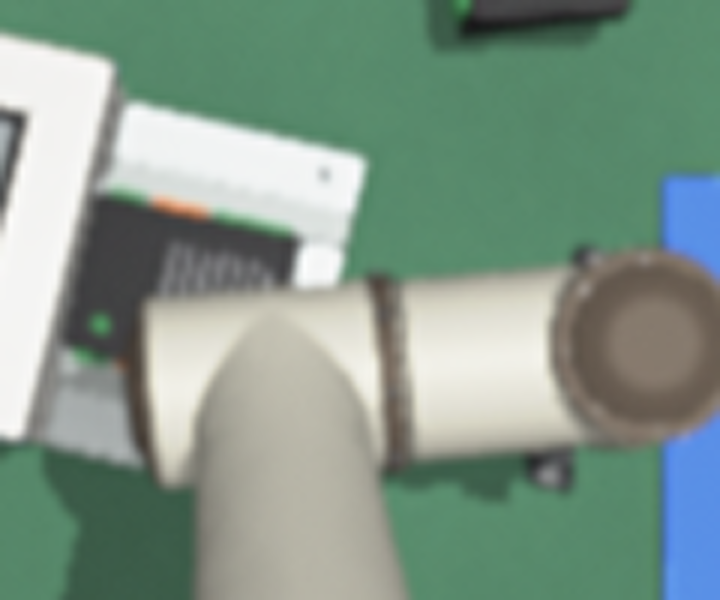

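That clears it up. The white patch in the top view is the bare floor plate behind the module, and the side view matches the predicted head pose to within a few pixels. Now the first gentle tap.

{"name": "arm_command", "arguments": {
  "travel": [
    [-0.04, 0, 0],
    [-0.08, 0, 0],
    [-0.12, 0, 0],
    [-0.132, 0, 0],
    [-0.144, 0, 0],
    [-0.156, 0, 0],
    [-0.168, 0, 0],
    [-0.18, 0, 0],
    [-0.192, 0, 0],
    [-0.204, 0, 0],
    [-0.216, 0, 0],
    [-0.216, 0, 0]
  ],
  "yaw": [0, 0, 0, 0, 0, 0, 0, 0, 0, 0, 0, 0]
}}

```text
t: 6.4
position: [0.5221, -0.0723, 0.0415]
eef_rot: [[-0.225, -0.974, -0.0], [-0.974, 0.225, -0.0], [0.0, 0.0, -1.0]]
ft_force: [-0.8, -3.9, 0.6]
grip_width: 0.0228
grasp_force: 78.8
```

Run:
```python
from h import *
go((.5129,-.1136,.041),257.1)
s=readout.sense(); d=-np.array(s['eef_rot'])[:,0]; print('push force',-np.array(s['ft_force'])@d, 'face', (np.array(s['position'])+.125*d).round(4))
```

```text
t 6.4 pos [ 0.5221 -0.0723  0.0415] yaw -102.99 travel [ 0.2116 -0.0015  0.0027] yawcmd -0.0005 F [-0.77 -3.93  0.61] w 0.0228 gf 78.81682634353638 q [ 0.17  0.47 -0.48  0.   -0.62 -0.4 ]
push force 4.001944589145038 face [0.5502 0.0495 0.0415]
```

{"name": "arm_command", "arguments": {
  "travel": [
    [0.03, 0, 0],
    [0.06, 0, 0],
    [0.09, 0, 0],
    [0.09, 0, 0],
    [0.09, 0, 0],
    [0.09, 0, 0]
  ],
  "yaw": [0, 0, 0, 0, 0, 0]
}}

```text
t: 6.9
position: [0.5182, -0.0901, 0.0415]
eef_rot: [[-0.225, -0.974, 0.0], [-0.974, 0.225, 0.0], [-0.0, -0.0, -1.0]]
ft_force: [0.5, -0.4, -2.4]
grip_width: 0.023
grasp_force: 78.7
```

Run:
```python
from h import *
go((.5129,-.1136,.041),257.1)
im=viewer.read_camera('top')[190:240,275:345]; im2=viewer.read_camera('side')[180:240,290:370]
a=cv2.resize(im,(560,400),interpolation=cv2.INTER_CUBIC); b=cv2.resize(im2,(533,400),interpolation=cv2.INTER_CUBIC)[:,:240*1]
b=cv2.resize(im2[:40,:],(560,280)[::1],interpolation=cv2.INTER_CUBIC)[:200]
b=cv2.resize(im2[:,:],(267,200),interpolation=cv2.INTER_CUBIC); b=cv2.copyMakeBorder(b,0,0,0,293,cv2.BORDER_CONSTANT)
cv2.imwrite('pics/tap1.png',np.vstack([a,b])[:,:,::-1])
```

```text
t 6.9 pos [ 0.5182 -0.0901  0.0415] yaw -103.03 travel [ 0.1205 -0.0008  0.0023] yawcmd -0.0007 F [ 0.48 -0.45 -2.38] w 0.023 gf 78.67822051048279 q [ 0.14  0.47 -0.48 -0.   -0.62 -0.36]
```

View pics/tap1.png

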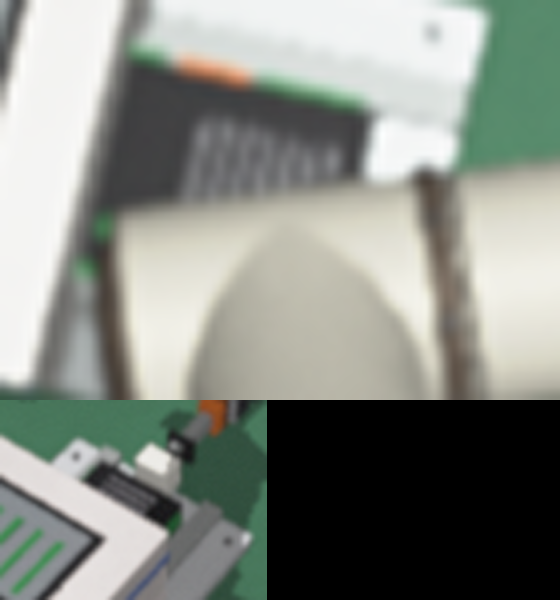

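The module's rear corner has moved from about (324.6,204) to (321.3,203.5) in the original top image, which is about 11 mm. It rests part-way with the head drawn back about 18 mm. On to the second tap.

{"name": "arm_command", "arguments": {
  "travel": [
    [-0.03, 0, 0],
    [-0.06, 0, 0],
    [-0.075, 0, 0],
    [-0.087, 0, 0],
    [-0.099, 0, 0],
    [-0.111, 0, 0],
    [-0.123, 0, 0],
    [-0.135, 0, 0],
    [-0.147, 0, 0],
    [-0.147, 0, 0]
  ],
  "yaw": [0, 0, 0, 0, 0, 0, 0, 0, 0, 0]
}}

```text
t: 7.83
position: [0.5246, -0.0611, 0.0415]
eef_rot: [[-0.225, -0.974, -0.0], [-0.974, 0.225, -0.0], [0.0, 0.0, -1.0]]
ft_force: [-1.1, -2.9, -0.1]
grip_width: 0.0228
grasp_force: 78.7
```

{"name": "arm_command", "arguments": {
  "travel": [
    [0.03, 0, 0],
    [0.05, 0, 0],
    [0.05, 0, 0],
    [0.03, 0, 0],
    [0.01, 0, 0],
    [0, 0, 0],
    [-0.01, 0, 0],
    [-0.02, 0, 0],
    [-0.03, 0, 0],
    [-0.03, 0, 0]
  ],
  "yaw": [0, 0, 0, 0, 0, 0, 0, 0, 0, 0]
}}

```text
t: 8.67
position: [0.5259, -0.0554, 0.0415]
eef_rot: [[-0.225, -0.974, -0.001], [-0.974, 0.225, -0.0], [0.0, 0.0, -1.0]]
ft_force: [-0.5, -3.2, -1.5]
grip_width: 0.0226
grasp_force: 78.6
```

{"name": "arm_command", "arguments": {
  "travel": [
    [0.03, 0, 0],
    [0.05, 0, 0],
    [0.05, 0, 0],
    [0.03, 0, 0],
    [0.01, 0, 0],
    [0, 0, 0],
    [-0.01, 0, 0],
    [-0.02, 0, 0],
    [-0.03, 0, 0],
    [-0.03, 0, 0]
  ],
  "yaw": [0, 0, 0, 0, 0, 0, 0, 0, 0, 0]
}}

```text
t: 9.5
position: [0.5274, -0.0496, 0.0415]
eef_rot: [[-0.225, -0.974, -0.0], [-0.974, 0.225, -0.0], [0.0, 0.0, -1.0]]
ft_force: [-0.6, -3.2, -1.1]
grip_width: 0.0227
grasp_force: 78.6
```

{"name": "arm_command", "arguments": {
  "travel": [
    [0.03, 0, 0],
    [0.05, 0, 0],
    [0.05, 0, 0],
    [0.03, 0, 0],
    [0.01, 0, 0],
    [0, 0, 0],
    [-0.01, 0, 0],
    [-0.02, 0, 0],
    [-0.03, 0, 0],
    [-0.03, 0, 0]
  ],
  "yaw": [0, 0, 0, 0, 0, 0, 0, 0, 0, 0]
}}

```text
t: 10.33
position: [0.5288, -0.0437, 0.0415]
eef_rot: [[-0.225, -0.974, -0.0], [-0.974, 0.225, -0.0], [0.0, 0.0, -1.0]]
ft_force: [0.4, -3.8, -1.6]
grip_width: 0.023
grasp_force: 78.6
```

{"name": "arm_command", "arguments": {
  "travel": [
    [0.03, 0, 0],
    [0.05, 0, 0],
    [0.05, 0, 0],
    [0.03, 0, 0],
    [0.01, 0, 0],
    [0, 0, 0],
    [-0.01, 0, 0],
    [-0.02, 0, 0],
    [-0.03, 0, 0],
    [-0.03, 0, 0]
  ],
  "yaw": [0, 0, 0, 0, 0, 0, 0, 0, 0, 0]
}}

```text
t: 11.17
position: [0.5301, -0.0379, 0.0415]
eef_rot: [[-0.225, -0.974, -0.0], [-0.974, 0.225, -0.0], [0.0, 0.0, -1.0]]
ft_force: [0.4, -4.8, -1.0]
grip_width: 0.0231
grasp_force: 78.6
```

{"name": "arm_command", "arguments": {
  "travel": [
    [0.03, 0, 0],
    [0.05, 0, 0],
    [0.05, 0, 0],
    [0.03, 0, 0],
    [0.01, 0, 0],
    [0, 0, 0],
    [-0.01, 0, 0],
    [-0.02, 0, 0],
    [-0.025, 0, 0],
    [-0.025, 0, 0]
  ],
  "yaw": [0, 0, 0, 0, 0, 0, 0, 0, 0, 0]
}}

```text
t: 12.0
position: [0.5307, -0.0343, 0.0415]
eef_rot: [[-0.226, -0.974, -0.002], [-0.974, 0.226, -0.002], [0.002, 0.001, -1.0]]
ft_force: [0.2, -10.3, -1.1]
grip_width: 0.0228
grasp_force: 78.8
```

The force rose to 10 N with no further module travel. That puts the stop at about 52 mm inside the mouth, within the 35 to 80 mm range, after about 45 mm of total travel, so the module is home. I'll withdraw and return the pusher.

{"name": "arm_command", "arguments": {
  "travel": [
    [0.04, 0, 0],
    [0.1, 0, 0],
    [0.2, 0, 0],
    [0.3, 0, 0],
    [0.41, 0, -0.05],
    [0.41, 0, -0.15],
    [0.41, 0, -0.28],
    [0.41, 0, -0.28],
    [0.41, 0, -0.28]
  ],
  "yaw": [0, 0, 0, 0, 0, 0, 0, 0, 0]
}}

```text
t: 12.75
position: [0.5137, -0.1131, 0.0989]
eef_rot: [[-0.225, -0.974, 0.004], [-0.974, 0.225, 0.001], [-0.002, -0.004, -1.0]]
ft_force: [0.1, 0.4, -1.4]
grip_width: 0.023
grasp_force: 78.7
```

Run:
```python
from h import *
go((.465,-.262,.1),168)
cv2.imwrite('pics/x.png',viewer.read_camera('top')[:,:,::-1])
```

```text
t 12.75 pos [ 0.5137 -0.1131  0.0989] yaw -103.02 travel [ 0.7803  0.0697 -0.0068] yawcmd 0.4943 F [ 0.07  0.42 -1.43] w 0.023 gf 78.7299120426178 q [ 0.09  0.38 -0.43 -0.   -0.76 -0.32]
```

{"name": "arm_command", "arguments": {
  "travel": [
    [0.1, 0.07, 0],
    [0.2, 0.07, 0],
    [0.3, 0.07, 0],
    [0.4, 0.07, 0],
    [0.5, 0.07, 0],
    [0.6, 0.07, 0],
    [0.7, 0.07, 0],
    [0.78, 0.07, 0],
    [0.78, 0.07, 0],
    [0.78, 0.07, 0],
    [0.78, 0.07, 0],
    [0.78, 0.07, 0]
  ],
  "yaw": [0.039, 0.079, 0.119, 0.159, 0.198, 0.238, 0.277, 0.317, 0.356, 0.396, 0.435, 0.474]
}}

```text
t: 13.8
position: [0.463, -0.2615, 0.0959]
eef_rot: [[-0.989, 0.151, -0.003], [0.151, 0.989, 0.001], [0.003, 0.001, -1.0]]
ft_force: [0.6, -0.1, -0.6]
grip_width: 0.0226
grasp_force: 78.7
```

{"name": "arm_command", "arguments": {
  "travel": [
    [0, 0, 0],
    [0, 0, 0],
    [0, 0, 0],
    [0, 0, 0],
    [0, 0, 0]
  ],
  "yaw": [0.02, 0.02, 0.02, 0.02, 0.02]
}}

```text
t: 14.22
position: [0.4638, -0.2617, 0.0971]
eef_rot: [[-0.979, 0.206, -0.001], [0.206, 0.979, 0.0], [0.001, 0.0, -1.0]]
ft_force: [1.1, -0.2, -1.3]
grip_width: 0.023
grasp_force: 78.7
```

Run:
```python
from h import *
go((.465,-.262,.0275),168)
im=viewer.read_camera('top')[165:265,275:435]; im2=viewer.read_camera('side')[110:210,280:440]
cv2.imwrite('pics/home.png',np.vstack([cv2.resize(i,(480,300),interpolation=cv2.INTER_CUBIC) for i in(im,im2)])[:,:,::-1])
```

```text
t 14.22 pos [ 0.4638 -0.2617  0.0971] yaw 168.14 travel [-0.0064 -0.0004  0.3479] yawcmd 0.0008 F [ 1.06 -0.15 -1.34] w 0.023 gf 78.74785423278809 q [-0.21  0.39 -0.41 -0.   -0.76 -1.57]
```

View pics/home.png

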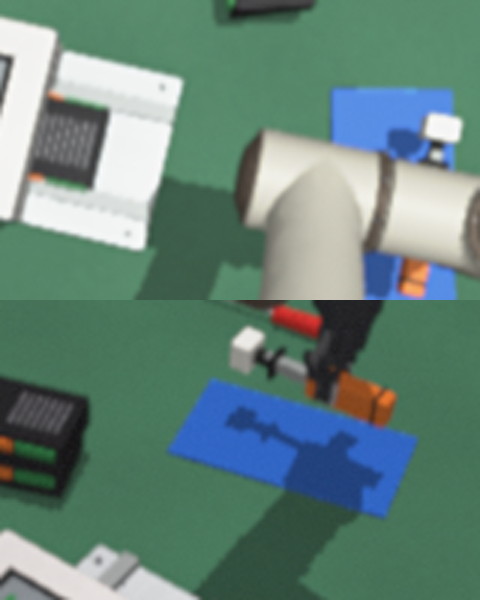

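The module now sits straight, about 45 mm further in, with rear corners at about (108,110) and (92,188). The pusher is level above the mat, so I'll lower it and let go.

{"name": "arm_command", "arguments": {
  "travel": [
    [0, 0, 0.1],
    [0, 0, 0.2],
    [0, 0, 0.28],
    [0, 0, 0.32],
    [0, 0, 0.34],
    [0, 0, 0.35],
    [0, 0, 0.352],
    [0, 0, 0.352],
    [0, 0, 0.352]
  ],
  "yaw": [0, 0, 0, 0, 0, 0, 0, 0, 0]
}}

```text
t: 15.07
position: [0.4646, -0.262, 0.028]
eef_rot: [[-0.978, 0.206, 0.002], [0.206, 0.978, -0.0], [-0.002, -0.0, -1.0]]
ft_force: [0.3, 0.8, -2.4]
grip_width: 0.0228
grasp_force: 78.8
```

{"name": "arm_command", "arguments": {
  "travel": [
    [0, 0, 0.005],
    [0, 0, 0.008],
    [0, 0, 0.008],
    [0, 0, 0.008]
  ],
  "yaw": [0, 0, 0, 0]
}}

```text
t: 15.4
position: [0.4645, -0.262, 0.0264]
eef_rot: [[-0.978, 0.206, 0.001], [0.206, 0.978, -0.0], [-0.001, -0.0, -1.0]]
ft_force: [-1.9, 1.1, 5.6]
grip_width: 0.0229
grasp_force: 79.7
```

{"name": "arm_command", "arguments": {
  "travel": [
    [0, 0, 0],
    [0, 0, 0],
    [0, 0, 0],
    [0, 0, 0],
    [0, 0, 0],
    [0, 0, 0],
    [0, 0, 0],
    [0, 0, 0]
  ],
  "yaw": [0, 0, 0, 0, 0, 0, 0, 0],
  "grip": 1
}}

```text
t: 16.07
position: [0.464, -0.2619, 0.0255]
eef_rot: [[-0.978, 0.207, -0.0], [0.207, 0.978, 0.0], [0.0, 0.0, -1.0]]
ft_force: [-0.9, -0.0, 0.4]
grip_width: 0.0853
grasp_force: 0.0
```

{"name": "arm_command", "arguments": {
  "travel": [
    [0, 0, -0.08],
    [0, 0, -0.2],
    [0, 0, -0.4],
    [0, 0, -0.6],
    [0, 0, -0.7],
    [0, 0, -0.7],
    [0, 0, -0.7]
  ],
  "yaw": [0, 0, 0, 0, 0, 0, 0]
}}

```text
t: 16.65
position: [0.4645, -0.2619, 0.1669]
eef_rot: [[-0.978, 0.207, 0.003], [0.207, 0.978, -0.0], [-0.003, 0.0, -1.0]]
ft_force: [-0.7, 0.1, -1.0]
grip_width: 0.0854
grasp_force: 0.0
```

```bash
python3 -c "
from h import *
go((.465,-.262,.16),168)
snap('wrist','w1')"
```

```text
t 16.65 pos [ 0.4645 -0.2619  0.1669] yaw 168.06 travel [-0.0026 -0.0001  0.0345] yawcmd 0.0003 F [-0.72  0.09 -0.96] w 0.0854 gf 0.0 q [-0.21  0.3  -0.34 -0.   -0.93 -1.57]
```

View pics/w1.png

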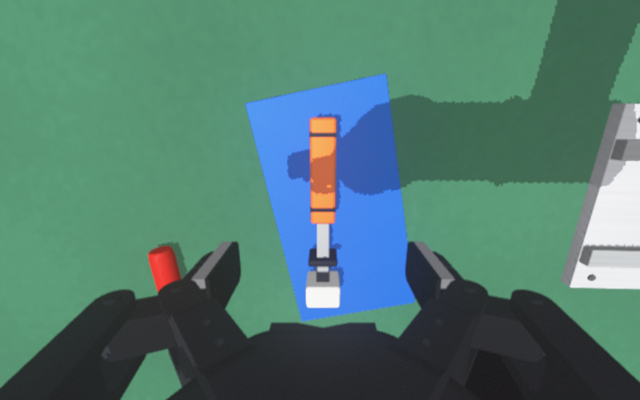

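The pusher lies flat on the mat, handle at (323,170) and head at (323,295), and the gripper is clear. I'm handing the job in.

```bash
python3 -c "
from rig import ctrl
print(ctrl.finish_job())"
```

```text
the job is handed in; nothing more can be done
None
```

I tapped the module in about 45 mm over six taps until it met the hidden stop, laid the pusher back on the blue mat, let go, and handed the job in at about 17 s. I can't read the feeler, so "home" rests on the push force rising to about 10 N with no further travel. The hand-in returned no verdict.

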